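Sort sample tubes by length into the tube case and close its cover

TASK

Put the spun sample tubes away: slide the clear cover of the tube case fully open, then lay every tube flat in the row that fits its length (short, medium or long), turned straight across its row, none on top of another. When all the tubes lie in their rows, slide the cover fully closed over them, leaving the bottle, beaker and timer where they stand.

Things in the scene. Friction and masses are not known exactly. Their poses are not given: they have to be found in the camera images.
- case: Fixed white tube case. Origin on the bench under the centre of its open bay; x points away from the robot, y left, z up. Outside x -80 to 240, y -164 to 164, walls 38 mm high. Bay x -74 to 74, floor 6 mm up, split by dividers (5 mm thick, tops 20 mm up) into rows: short (y -158 to -78), medium (-73 to 29), long (34 to 158). Solid deck 38 mm high from x 74 to 240.
- cover (a joint): Clear flat cover sliding along the case's x: 0 = fully closed over the rows, 0.158 = fully open over the deck (hard stops, m). Starts 0 to 0.025; stays where left, friction about 3 N. 160 x 318 x 5 mm, underside 39, top 44 mm above the bench. It cannot pass a tube that does not lie flat on the row floor.
- cover_handle (a point): Centre of the black grip bar on the middle of the cover, moving with it: 14 mm thick along case x, 70 mm long along case y, standing from 44 to 78 mm above the bench; this point is 64 mm up. Axes as the case.
- row_short (a point): Centre of the floor of the short row of the case (6 mm above the bench), case axes. The row is 80 mm wide (case y) and 148 mm long (case x), room for two 66 mm tubes lying across it (tube length along case y), side by side, for example 32 mm before and behind this point.
- row_medium (a point): Centre of the floor of the medium row of the case (6 mm above the bench), case axes. The row is 102 mm wide (case y) and 148 mm long (case x), room for two 88 mm tubes lying across it (tube length along case y), side by side, for example 32 mm before and behind this point.
- row_long (a point): Centre of the floor of the long row of the case (6 mm above the bench), case axes. The row is 124 mm wide (case y) and 148 mm long (case x), room for two 110 mm tubes lying across it (tube length along case y), side by side, for example 32 mm before and behind this point.
- tube_short_a_mid (a point): Centre of a loose short flat-sided sample tube, 66 mm long (x axis, orange round screw cap 23 mm across and 20 mm long at +x), body 24 mm wide (y) and 24 mm high (z), 30 g nominal; starts lying flat on the bench, roughly along y, to the robot's right, centre 12 mm up. May be absent.
- tube_short_b_mid (a point): Centre of a loose short flat-sided sample tube, 66 mm long (x axis, orange round screw cap 23 mm across and 20 mm long at +x), body 24 mm wide (y) and 24 mm high (z), 30 g nominal; starts lying flat on the bench, roughly along y, to the robot's right, centre 12 mm up. May be absent.
- tube_medium_a_mid (a point): Centre of a loose medium flat-sided sample tube, 88 mm long (x axis, orange round screw cap 23 mm across and 20 mm long at +x), body 24 mm wide (y) and 24 mm high (z), 39 g nominal; starts lying flat on the bench, roughly along y, to the robot's right, centre 12 mm up. May be absent.
- tube_medium_b_mid (a point): Centre of a loose medium flat-sided sample tube, 88 mm long (x axis, orange round screw cap 23 mm across and 20 mm long at +x), body 24 mm wide (y) and 24 mm high (z), 39 g nominal; starts lying flat on the bench, roughly along y, to the robot's right, centre 12 mm up. May be absent.
- tube_long_a_mid (a point): Centre of a loose long flat-sided sample tube, 110 mm long (x axis, orange round screw cap 23 mm across and 20 mm long at +x), body 24 mm wide (y) and 24 mm high (z), 48 g nominal; starts lying flat on the bench, roughly along y, to the robot's right, centre 12 mm up. May be absent.
- tube_long_b_mid (a point): Centre of a loose long flat-sided sample tube, 110 mm long (x axis, orange round screw cap 23 mm across and 20 mm long at +x), body 24 mm wide (y) and 24 mm high (z), 48 g nominal; starts lying flat on the bench, roughly along y, to the robot's right, centre 12 mm up. May be absent.
- wash_bottle: Bystander: green wash bottle, 60 mm across, 150 mm tall, origin under its centre.
- beaker: Bystander: empty glass beaker, 72 mm across, 90 mm tall, origin under its centre.
- timer: Bystander: grey bench timer, 70 x 70 x 30 mm, origin under its centre.
Not all that is in view belongs to the job. What is shaped like the part that bears tube_short_a_mid but brown or pink is not meant. Leave any red look-alike of the part that bears tube_long_b_mid alone.

How it is judged:
On the way, in this order (a step that is already met when the one before it is completed fails the run):
1. the cover is slid open (at least 140 mm) (value of joint cover above 0.14 m), for 0.2 s.
2. with the cover still open, every tube lies flat across the row of its length (value of joint cover above 0.1 m and x of tube_short_a_mid in the frame of row_short between -0.072 and 0.072 m and y of tube_short_a_mid in the frame of row_short between -0.012 and 0.012 m and z of tube_short_a_mid in the frame of row_short between 0.005 and 0.019 m and angle between the x axis of each of tube_short_a_mid, tube_short_b_mid and the y axis of row_short, either way round below 0.35 rad and x of tube_short_b_mid in the frame of row_short between -0.072 and 0.072 m and y of tube_short_b_mid in the frame of row_short between -0.012 and 0.012 m and z of tube_short_b_mid in the frame of row_short between 0.005 and 0.019 m and x of tube_medium_a_mid in the frame of row_medium between -0.072 and 0.072 m and y of tube_medium_a_mid in the frame of row_medium between -0.012 and 0.012 m and z of tube_medium_a_mid in the frame of row_medium between 0.005 and 0.019 m and angle between the x axis of each of tube_medium_a_mid, tube_medium_b_mid and the y axis of row_medium, either way round below 0.35 rad and x of tube_medium_b_mid in the frame of row_medium between -0.072 and 0.072 m and y of tube_medium_b_mid in the frame of row_medium between -0.012 and 0.012 m and z of tube_medium_b_mid in the frame of row_medium between 0.005 and 0.019 m and x of tube_long_a_mid in the frame of row_long between -0.072 and 0.072 m and y of tube_long_a_mid in the frame of row_long between -0.012 and 0.012 m and z of tube_long_a_mid in the frame of row_long between 0.005 and 0.019 m and angle between the x axis of each of tube_long_a_mid, tube_long_b_mid and the y axis of row_long, either way round below 0.35 rad and x of tube_long_b_mid in the frame of row_long between -0.072 and 0.072 m and y of tube_long_b_mid in the frame of row_long between -0.012 and 0.012 m and z of tube_long_b_mid in the frame of row_long between 0.005 and 0.019 m), for 0.2 s.
At the end, for the whole second after the job is handed in: Every tube present lies flat on the floor of the row of its own length (centre within 12 mm of the row's middle across the case's y, inside the bay, 5 to 19 mm above the row floor), within 0.35 rad of straight across the row, and the cover is closed to within 6 mm and still (value of joint cover below 0.006 m and velocity of joint cover between -0.01 and 0.01 m/s and x of tube_short_a_mid in the frame of row_short between -0.072 and 0.072 m and y of tube_short_a_mid in the frame of row_short between -0.012 and 0.012 m and z of tube_short_a_mid in the frame of row_short between 0.005 and 0.019 m and angle between the x axis of each of tube_short_a_mid, tube_short_b_mid and the y axis of row_short, either way round below 0.35 rad and x of tube_short_b_mid in the frame of row_short between -0.072 and 0.072 m and y of tube_short_b_mid in the frame of row_short between -0.012 and 0.012 m and z of tube_short_b_mid in the frame of row_short between 0.005 and 0.019 m and x of tube_medium_a_mid in the frame of row_medium between -0.072 and 0.072 m and y of tube_medium_a_mid in the frame of row_medium between -0.012 and 0.012 m and z of tube_medium_a_mid in the frame of row_medium between 0.005 and 0.019 m and angle between the x axis of each of tube_medium_a_mid, tube_medium_b_mid and the y axis of row_medium, either way round below 0.35 rad and x of tube_medium_b_mid in the frame of row_medium between -0.072 and 0.072 m and y of tube_medium_b_mid in the frame of row_medium between -0.012 and 0.012 m and z of tube_medium_b_mid in the frame of row_medium between 0.005 and 0.019 m and x of tube_long_a_mid in the frame of row_long between -0.072 and 0.072 m and y of tube_long_a_mid in the frame of row_long between -0.012 and 0.012 m and z of tube_long_a_mid in the frame of row_long between 0.005 and 0.019 m and angle between the x axis of each of tube_long_a_mid, tube_long_b_mid and the y axis of row_long, either way round below 0.35 rad and x of tube_long_b_mid in the frame of row_long between -0.072 and 0.072 m and y of tube_long_b_mid in the frame of row_long between -0.012 and 0.012 m and z of tube_long_b_mid in the frame of row_long between 0.005 and 0.019 m); the robot touches nothing.
It fails at once if the wash bottle is displaced by more than 40 mm (distance of wash_bottle from where it was at the start of the episode above 0.04 m).
It fails at once if the beaker is displaced by more than 40 mm (distance of beaker from where it was at the start of the episode above 0.04 m).
It fails at once if the timer is displaced by more than 40 mm (distance of timer from where it was at the start of the episode above 0.04 m).
Of tube_short_a, tube_short_b, tube_medium_a, tube_medium_b, tube_long_a, tube_long_b only 4 to 6 are there at a start; the rules pass over those that are not, and their reading is None.
At some moment in a run one of tube_short_a, tube_short_b, tube_medium_a, tube_medium_b, tube_long_a, tube_long_b may be knocked a few centimetres aside while the robot is not near it.
Once in a run the grip may slacken for a moment while it holds something.
It also fails if it takes over 210 s, if anything falls off the work surface, if the arm or the gripper's body presses on something with over 40 N, if the wrist force passes 120 N, or if a joint passes its speed limit or range.

ROBOT

A 7-joint arm with a two-finger parallel gripper is mounted at the origin on the work surface. World frame = base frame: x ahead of the robot, y to its left, z up, the work surface at z = 0. Lengths are in m, angles in rad, forces in N, time in s.
With the tool pointing down it reaches from about 0.4 to 0.875 m from the base axis. Payload 4.4 kg.
Tool frame: the origin (TCP) lies at the centre of the arm's flange, where the gripper is bolted on; the fingertips stand 173 mm ahead of it and the grasp point (between the pads) lies 155 mm ahead of it; z points along the fingers, y is the direction in which the jaws open and shut (so a half turn about z gives the same grasp; the last joint's range is limited). The gripper opens to 85 mm and grips with 20 to 120 N. Pads are 22 mm wide; open, the fingers measure 114 mm over their backs; the gripper's body (76 mm by 85 mm) begins 54 mm behind the grasp point. The pads swing forward as they close: fully open they stand 13 mm farther back than shut.
Start: joints at [-1.293, 0.628, 0.038, 1.517, -0.027, 0.996, -0.02], TCP at [0.219, 0.612, 0.405] pointing down, gripper open.
Joint ranges: [-3.06, 3.06], [-0.37, 2.12], [-1.25, 1.32], [0.18, 2.47], [-1.1, 4.24], [0.23, 1.98], [-2.94, 2.94]. Speed limits (rad/s): [2.57, 2.57, 3.14, 3.14, 3.14, 3.14, 3.14].

INTERFACE

Orientations are given as a 3x3 rotation matrix whose columns are the frame's x, y, z axes.
In Python, from cell import ctrl, cams, ticket gives the robot as it stands.
- The arm moves only by the tool send_rows, never from a script. Its argument "rows" is text: rows parted by semicolons, each of 7 numbers parted by spaces: the shift along the tool's x, y, z in units of 50 mm (1.0 is 50 mm), then the turn, a rotation vector about the tool's x, y, z in units of 10 degrees (1.0 is 10 degrees), then the gripper's target within -1 to 1 (shut at 1, half-way at 0, fully open at -1). In form: dx dy dz rx ry rz gripper; .... A call has exactly 10 rows; each row is the pose to reach, as a shift and turn from the pose commanded when the call began, along the tool's axes at that moment; what a row does not reach only later rows make up. A row lasts 1/8 s, in which the tool goes at most 62.5 mm and 10.7 degrees, less where a joint would pass 70% of its speed; a pose out of reach is approached as far as the arm can. A call with a gripper value outside its range is refused whole. The fingers move at their own pace and stop on an object; "force" is the grip in N (left out, the last holds). Time passes only in rows, so rows that repeat a pose let the fingers close, or fill a call up. It gives the time, the measured TCP pose, the force and the opening at its end, in the units of the state.
- ctrl.get_state(): the state, without advancing time (a new reading comes with each control period).
- cams.capture(name): name is "scene" or "top" or "wrist"; returns a dict with "frame" (480x640x3 uint8, red, green, blue), "fx", "fy", "cx", "cy" (pixels), "k1" (the pictures are not rectified: a ray, as slopes to the right and down, at radius r is drawn at 1 + k1 r^2 times it, then the intrinsics apply), "cam_to_world" (4x4, takes a point from camera to world coordinates). Camera axes: x right, y down, z forward; pixel columns grow to the right and rows downward; lengths in m; the calibration is good to about 2 mm. A picture is of the moment at which its call begins. There is no depth.
- ticket.job_done(): hands the job in, once; it reports no verdict.
The state is a dict: "time_s": time; "joints": joint angles; "joint_velocities": joint speeds; "joint_efforts": joint torques, N m; "ee_pos": TCP position; "eef_rot": TCP orientation; "wrist_force": force on the tool from outside, world axes, zero at the start; "moment": the same for the moment, N m; "grip_width": finger opening in m.
Only numpy, scipy, OpenCV 4.12 (cv2) and the standard library are available. Lean on these libraries where they do the work, as an engineer would, in place of code of your own. Each camera call takes 0.05 s, during which the arm holds its last target. There are 200 camera calls.

## Working session

There is one attempt and no reset: what is moved stays moved. The work goes in short steps, Python scripts to look and compute and a tool call to move; the robot and the scene stay as the last step left them, time stands still between calls to the robot, and variables do not carry over. Pictures are saved under pics/ and viewed, about 12 in all and at most 16, crops included, and the job is handed in when it is done.

Besides the shell and the picture viewer there is one more tool, called by a JSON object that holds its "name" and its "arguments", one argument or row to a line. send_rows: Moves the arm, as the interface text tells. Its arguments: {"type":"object","properties":{"rows":{"type":"string"},"force":{"type":"number"}},"required":["rows"]}

```bash
ls; mkdir -p pics
cat > h.py <<'E'
import numpy as np, cv2
from cell import ctrl, cams, ticket
def cap(n,fn=None):
    c=cams.capture(n); 
    if fn: cv2.imwrite('pics/'+fn,c['frame'][:,:,::-1])
    np.savez('cam_'+n+'.npz',**{k:np.array(v) for k,v in c.items()})
    return c
def load(n): return np.load('cam_'+n+'.npz')
def px2w(c,u,v,z):
    K=np.array([[c['fx'],0,c['cx']],[0,c['fy'],c['cy']],[0,0,1.]])
    x=np.array([(u-c['cx'])/c['fx'],(v-c['cy'])/c['fy']]);y=x.copy()
    for _ in range(30): y=x/(1+c['k1']*(y@y))
    T=c['cam_to_world']; d=T[:3,:3]@np.array([y[0],y[1],1]); o=T[:3,3]
    return o+d*(z-o[2])/d[2]
def w2px(c,p):
    T=c['cam_to_world']; q=T[:3,:3].T@(np.array(p)-T[:3,3]); s=q[:2]/q[2]; s=s*(1+c['k1']*(s@s))
    return float(s[0]*c['fx']+c['cx']),float(s[1]*c['fy']+c['cy'])
E
python3 - <<'E'
from h import *
for n in('top','scene'): c=cap(n,n+'0.png'); print(n,c['cam_to_world'].round(3).tolist(),c['fx'],c['k1'])
s=ctrl.get_state();print(s['time_s'],s['ee_pos'],s['eef_rot'],s['grip_width'])
E
```

```text
pics
top [[0.014, -0.996, 0.089, 0.41], [-1.0, -0.015, -0.015, 0.028], [0.016, -0.089, -0.996, 1.112], [0.0, 0.0, 0.0, 1.0]] 460.1326357121349 0.03138536157441091
scene [[0.225, 0.588, -0.777, 1.516], [0.974, -0.145, 0.172, -0.204], [-0.012, -0.796, -0.605, 0.834], [0.0, 0.0, 0.0, 1.0]] 592.5661332692492 0.031459815747429114
0.1 [0.21896424 0.61172312 0.40387366] [[-9.41473063e-01  3.37087702e-01 -5.93719662e-04]
 [ 3.37088225e-01  9.41471624e-01 -1.64622424e-03]
 [ 4.04826996e-06 -1.75001168e-03 -9.99998469e-01]] 0.08532360171028888
```

View pics/top0.png

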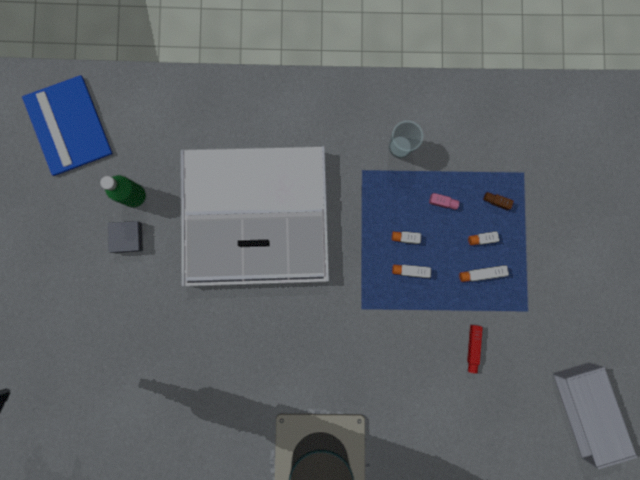

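View pics/scene0.png

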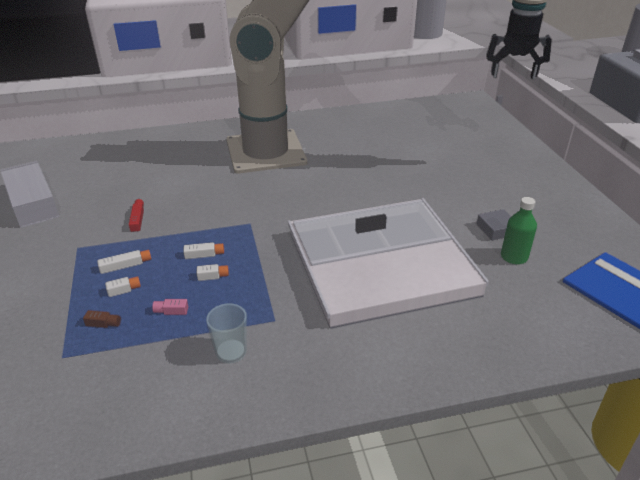

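The top picture shows four white tubes with orange caps, at (406,238), (484,239), (412,271) and (484,274). Things that could be mistaken for them are pink (445,201), brown (498,201) and red (475,349), all excluded by the description. The case is at (255,217) with its handle at (254,243). Next I'll take a close crop and measure.

```bash
cat >> h.py <<'E'
def tubes(c,z=0.02):
    f=np.array(c['frame']).astype(int); R,G,B=f[...,0],f[...,1],f[...,2]
    o=((R>110)&(R-B>70)&(G-B>8)&(R-G>40)); w=((R>140)&(abs(R-B)<70))
    reg=np.zeros(R.shape,bool); reg[165:320,355:535]=True
    n,lab,st,ce=cv2.connectedComponentsWithStats(((o|w)&reg).astype(np.uint8),connectivity=8)
    out=[]
    for i in range(1,n):
        if st[i,4]<100: continue
        m=lab==i
        if (o&m).sum()<15: continue
        vs,us=np.nonzero(m); P=np.array([px2w(c,u,v,z)[:2] for u,v in zip(us,vs)])
        vo,uo=np.nonzero(m&o); O=np.mean([px2w(c,u,v,z)[:2] for u,v in zip(uo,vo)],0)
        (cc,sz,_)=cv2.minAreaRect((P*1000).astype(np.float32)); d=np.linalg.svd(P-P.mean(0))[2][0]
        if d@(O-P.mean(0))<0: d=-d
        out.append((ce[i].round(1),np.array(cc).round(1),np.array(sz).round(1),np.degrees(np.arctan2(d[1],d[0])).round(1)))
    return out
E
python3 - <<'E'
from h import *
c=load('top')
for t in tubes(c): print(*t)
f=c['frame']
a=cv2.resize(f[225:285,385:520],None,fx=5.9,fy=5.9,interpolation=cv2.INTER_CUBIC)[:300]
a=cv2.resize(f[225:285,385:520],(790,351)); b=cv2.resize(f[140:295,175:335],(250,242)); b=cv2.resize(f[205:290,175:335],(465,247))
img=np.zeros((600,800,3),np.uint8); img[:351,:790]=a; img[352:599,:465]=b
cv2.imwrite('pics/crop1.png',img[:,:,::-1])
E
```

```text
[483.5 237.9] [ 519.8 -384.5] [19.2 63.7] 98.3
[410.7 270.3] [ 439.7 -211.2] [85.8 19.6] 85.2
[483.6 273.4] [ 435.  -383.9] [ 19.3 108.6] 98.9
```

View pics/crop1.png

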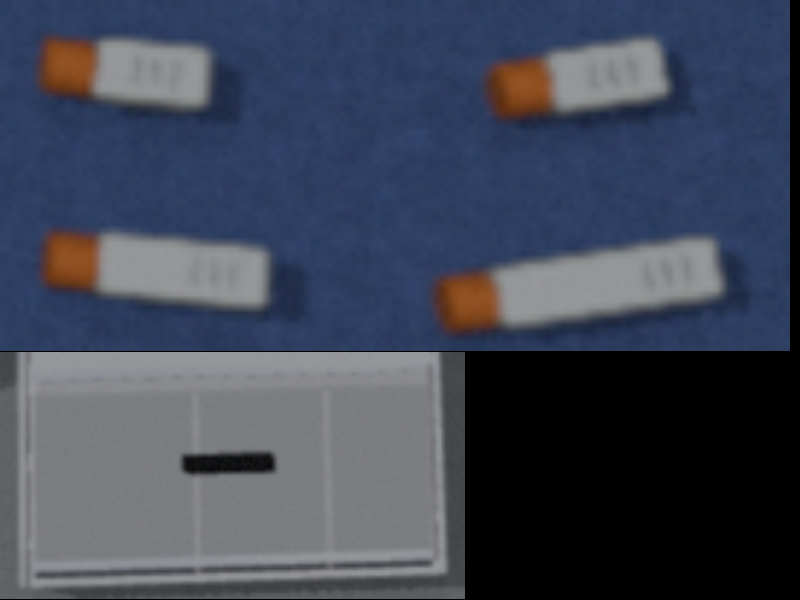

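Tube selection confirmed: two short, one medium (86 mm measured) and one long (108 mm measured). Next is the case pose.

Run:
```python
from h import *
c=load('top')
for u,v in((242.1,219.8),(243.1,276.6),(287.5,218),(288.6,276.6)): print('div',px2w(c,u,v,.02)[:2].round(4))
print('handle',[px2w(c,u,v,.078)[:2].round(4).tolist() for u,v in((238.2,243.4),(269.2,243),(253.6,240.4),(253.6,246.4))])
for u,v in((182,150),(325,147),(328,284),(182,286)): print('corner',px2w(c,u,v,.038)[:2].round(4))
f=c['frame']; print([cams.capture('wrist')['cam_to_world'].round(3).tolist()])
f=cv2.resize(f[135:300,165:345],(800,733))
cv2.imwrite('pics/crop2.png',f[:600,:,::-1] if 0 else cv2.resize(f,(654,600))[:,:,::-1])
import h
R=np.array(c['frame']).astype(int); print(R[230:246,392:424,0][::4,::2], R[238,392:402])
```

```text
div [0.5541 0.1922]
div [0.4192 0.186 ]
div [0.5602 0.0842]
div [0.4206 0.0789]
handle [[0.4929, 0.1907], [0.4948, 0.1212], [0.5001, 0.1564], [0.4866, 0.156]]
corner [0.7155 0.3354]
corner [ 0.7298 -0.0027]
corner [ 0.4046 -0.0138]
corner [0.3956 0.3229]
[[[0.337, 0.904, 0.263, 0.152], [0.942, -0.323, -0.096, 0.635], [-0.002, 0.28, -0.96, 0.373], [0.0, 0.0, 0.0, 1.0]]]
[[ 47  53  46  43  43  43  41  39  39  44  40  43  42  41  46  46]
 [ 95 140 143 140 132 140 148 150 140 150 148 149 148 147 108  47]
 [ 99 126 129 137 139 145 147 146 133 143 142 132 146 151 105  30]
 [ 39  39  40  31  43  58  70  83  88  95 103 115 129 131  77  35]] [[ 99  56  36]
 [117  61  24]
 [126  68  29]
 [129  69  25]
 [129  70  27]
 [132  72  28]
 [137  75  32]
 [136  75  31]
 [139  91  66]
 [139 124 118]]
```

View pics/crop2.png

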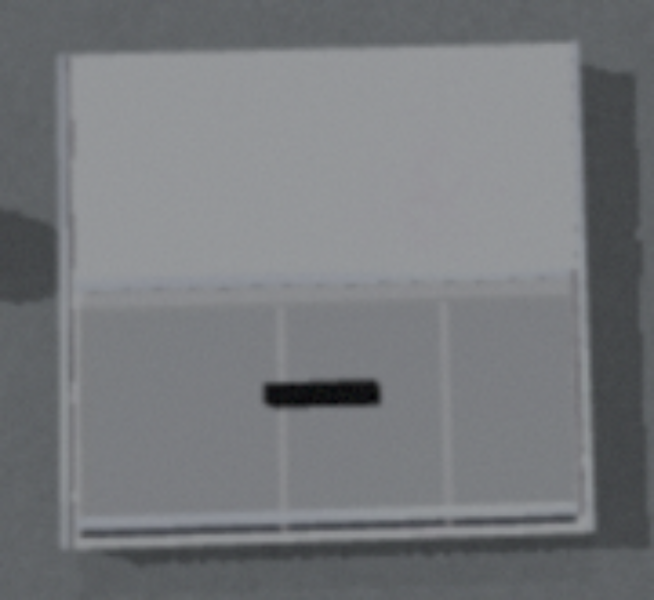

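```bash
cat >> h.py <<'E'
from scipy.spatial.transform import Rotation as Ro
CASE=np.array([.4815,.1562]); YAW=2.0
def cw(x,y):
    a=np.radians(YAW); return CASE+np.array([[np.cos(a),-np.sin(a)],[np.sin(a),np.cos(a)]])@np.array([x,y])
def plan(*goals):
    "goals: (x,y,z of grasp point, yaw deg of jaw axis); printed as shifts from the present pose"
    s=ctrl.get_state(); R=np.array(s['eef_rot']); p=np.array(s['ee_pos'])
    print('t',round(s['time_s'],2),'grasp',(p+.155*R[:,2]).round(4),'yaw',np.degrees(np.arctan2(R[1,1],R[0,1])).round(2),'w',round(s['grip_width'],4),'F',np.round(s['wrist_force'],1))
    for x,y,z,yaw in goals:
        a=np.radians(yaw); Y=np.array([np.cos(a),np.sin(a),0]); Z=np.array([0,0,-1.]); X=np.cross(Y,Z)
        Rt=np.stack([X,Y,Z],1); d=R.T@(np.array([x,y,z+.155])-p)/.05; r=Ro.from_matrix(R.T@Rt).as_rotvec(degrees=True)/10
        print(' '.join('%.2f'%q for q in [*d,*r]))
E
python3 - <<'E'
from h import *
plan((.4936,.156,.16,2),(.4936,.156,.066,2))
E
```

```text
t 0.15 grasp [0.2189 0.6116 0.249 ] yaw 70.3 w 0.0859 F [ 0.9 -0.5  0.5]
-8.24 -6.73 1.79 -0.01 0.01 6.83
-8.24 -6.73 3.67 -0.01 0.01 6.83
```

{"name": "send_rows", "arguments": {
  "rows": "-8.24 -6.73 1.0 0 0 6.83 -0.2;-8.24 -6.73 1.0 0 0 6.83 -0.2;-8.24 -6.73 1.0 0 0 6.83 -0.2;-8.24 -6.73 1.0 0 0 6.83 -0.2;-8.24 -6.73 1.0 0 0 6.83 -0.2;-8.24 -6.73 1.0 0 0 6.83 -0.2;-8.24 -6.73 1.0 0 0 6.83 -0.2;-8.24 -6.73 1.0 0 0 6.83 -0.2;-8.24 -6.73 1.0 0 0 6.83 -0.2;-8.24 -6.73 1.0 0 0 6.83 -0.2"
}}

```text
time_s: 1.4
ee_pos: [0.4947, 0.153, 0.3545]
eef_rot: [[-0.029, 1.0, 0.0], [1.0, 0.029, -0.002], [-0.002, 0.0, -1.0]]
wrist_force: [-0.9, 0.2, 0.2]
grip_width: 0.0513
```

Run:
```python
from h import *
plan((.4936,.156,.066,2)); c=cap('wrist','w1.png')
print(w2px(c,(.4936,.156,.078)))
```

```text
t 1.4 grasp [0.4948 0.1528 0.1995] yaw 1.65 w 0.0513 F [-0.9  0.2  0.2]
0.06 -0.02 2.67 0.00 0.01 -0.04
(314.204509227957, 236.07435821679192)
```

View pics/w1.png

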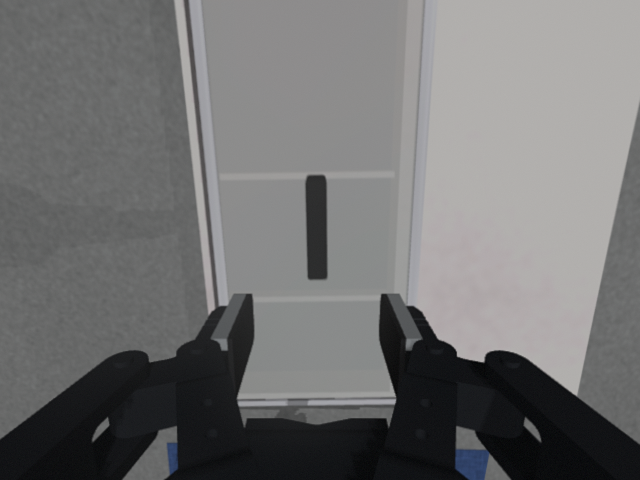

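The wrist view shows the handle from (316,176) to (317,279), dividers at rows 176 and 299, and the front wall at x≈188–215.

Run:
```python
from h import *
c=load('wrist')
for n,u,v,z in (('divLM',230,177.5,.02),('divLM',385,175,.02),('divMS',235,299,.02),('divMS',385,298.5,.02),('hTop',316,177,.078),('hBot',317,278,.078),('hBot@44',317,279,.044),('coverfront',200,60,.044),('coverfront',219,260,.044),('wallfront',180,20,.038),('wallfront',206,260,.038),('coverback',426,60,.044),('coverback',410,270,.044)):
    print(n,px2w(c,u,v,z)[:2].round(4))
```

```text
divLM [0.4254 0.1864]
divLM [0.5487 0.192 ]
divMS [0.426  0.0808]
divMS [0.5573 0.0851]
hTop [0.4937 0.1955]
hBot [0.4964 0.1257]
hBot@44 [0.4969 0.1113]
coverfront [0.4135 0.2672]
coverfront [0.4198 0.125 ]
wallfront [0.4   0.292]
wallfront [0.4079 0.1226]
coverback [0.5655 0.2717]
coverback [0.5699 0.1211]
```

{"name": "send_rows", "arguments": {
  "rows": "0.1 0 1.3 0 0 0 -0.2;0.1 0 2.67 0 0 0 -0.2;0.1 0 2.67 0 0 0 -0.2;0.1 0 2.67 0 0 0 0;0.1 0 2.67 0 0 0 1;0.1 0 2.67 0 0 0 1;0.1 0 2.67 0 0 0 1;0.1 0 2.67 0 0 0 1;0.1 0 2.67 0 0 0 1;0.1 0 2.67 0 0 0 1",
  "force": 40
}}

```text
time_s: 2.7
ee_pos: [0.4943, 0.1617, 0.2236]
eef_rot: [[-0.036, 0.999, 0.004], [0.999, 0.036, 0.002], [0.002, 0.004, -1.0]]
wrist_force: [-0.2, -0.3, 6.5]
grip_width: 0.0134
```

Run:
```python
from h import *
plan((.4945+.147,.158+.005,.066,2))
```

```text
t 2.7 grasp [0.4949 0.162  0.0686] yaw 2.07 w 0.0134 F [-0.2 -0.3  6.5]
-0.08 2.94 0.06 0.02 -0.01 0.01
```

{"name": "send_rows", "arguments": {
  "rows": "0 0.2 -0.05 0 0 0 1;0 0.6 -0.05 0 0 0 1;0 1.0 -0.05 0 0 0 1;0 1.4 -0.05 0 0 0 1;0 1.8 -0.05 0 0 0 1;0 2.2 -0.05 0 0 0 1;0 2.6 -0.05 0 0 0 1;0 2.85 -0.05 0 0 0 1;0 3.0 -0.05 0 0 0 1;0 3.0 -0.05 0 0 0 1"
}}

```text
time_s: 3.95
ee_pos: [0.6421, 0.1681, 0.2237]
eef_rot: [[-0.036, 0.999, -0.004], [0.999, 0.036, 0.002], [0.002, -0.004, -1.0]]
wrist_force: [-6.3, 4.6, -1.4]
grip_width: 0.0134
```

Run:
```python
from h import *
plan()
```

```text
t 3.95 grasp [0.6415 0.1684 0.0687] yaw 2.09 w 0.0134 F [-6.3  4.6 -1.4]
```

{"name": "send_rows", "arguments": {
  "rows": "0 0.1 0 0 0 0 1;0 0.2 0 0 0 0 1;0 0.3 0 0 0 0 1;0 0.3 0 0 0 0 1;0 0.1 0 0 0 0 1;0 0.05 0 0 0 0 -0.3;0 0.05 0 0 0 0 -0.3;0 0.05 0 0 0 0 -0.3;0 0.05 0 0 0 0 -0.3;0 0.05 -1 0 0 0 -0.3"
}}

```text
time_s: 5.2
ee_pos: [0.6443, 0.1663, 0.2702]
eef_rot: [[-0.035, 0.999, -0.008], [0.999, 0.035, -0.002], [-0.002, -0.008, -1.0]]
wrist_force: [1.0, -0.5, 0.5]
grip_width: 0.0553
```

Run:
```python
from h import *
plan((.435,-.384,.15,8.9))
```

```text
t 5.2 grasp [0.643  0.166  0.1152] yaw 1.99 w 0.0553 F [ 1.  -0.5  0.5]
-10.86 -4.57 -0.64 -0.05 0.01 -0.69
```

{"name": "send_rows", "arguments": {
  "rows": "-0.5 -0.2 -0.7 0 0 0 -0.2;-10.86 -4.57 -0.7 0 0 -0.69 -0.2;-10.86 -4.57 -0.7 0 0 -0.69 -0.2;-10.86 -4.57 -0.7 0 0 -0.69 -0.2;-10.86 -4.57 -0.7 0 0 -0.69 -0.2;-10.86 -4.57 -0.7 0 0 -0.69 -0.2;-10.86 -4.57 -0.7 0 0 -0.69 -0.2;-10.86 -4.57 -0.7 0 0 -0.69 -0.2;-10.86 -4.57 -0.7 0 0 -0.69 -0.2;-10.86 -4.57 -0.7 0 0 -0.69 -0.2"
}}

```text
time_s: 6.45
ee_pos: [0.4355, -0.3863, 0.3089]
eef_rot: [[-0.154, 0.988, 0.001], [0.988, 0.154, -0.001], [-0.001, 0.001, -1.0]]
wrist_force: [0.8, 0.6, 0.7]
grip_width: 0.0513
```

Run:
```python
from h import *
plan((.435,-.384,.15,8.9)); c=cap('top'); w=cap('wrist')
f=cv2.resize(c['frame'][140:320,165:545],(800,379))
img=np.zeros((600,800,3),np.uint8); img[:379]=f; img[380:600,:293]=cv2.resize(w['frame'],(293,220))
g=cv2.resize(c['frame'][200:290,170:340],(500,265))[:220]; img[380:600,300:800]=g
cv2.imwrite('pics/p2.png',img[:,:,::-1])
```

```text
t 6.45 grasp [ 0.4356 -0.3864  0.1539] yaw 8.88 w 0.0513 F [0.8 0.6 0.7]
0.05 -0.00 0.08 0.00 0.00 -0.00
```

View pics/p2.png

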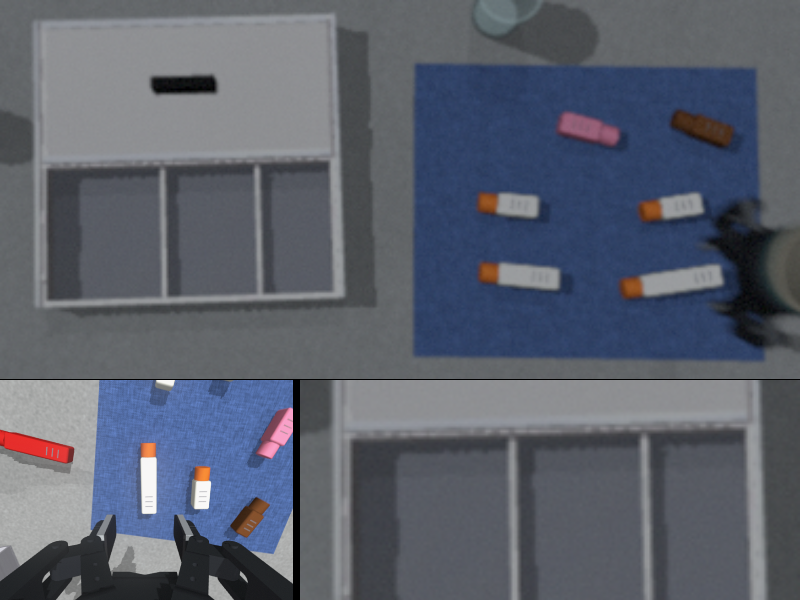

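Run:
```python
from h import *
c=load('top'); g=lambda u,v:(165+u/2.105,140+v/2.105)
for n,u,v,z in(('LM',162.5,170,.02),('LM',164,294,.02),('MS',257.5,170,.02),('MS',261,294,.02),('handle',183.5,85,.078),('frontinner(-74) y~96',105,299,.038),('frontinner y~-22',212,296,.038),('coverfront',212,162,.044),('Linner z38',45,220,.038),('Rinner z38',333,220,.038),('frontouter',212,302,.038)):
    print(n,px2w(c,*g(u,v),z)[:2].round(4))
for t in tubes(c): print(*t)
w=load('wrist'); k=640/293
for n,u,v in(('long cap end',148,444),('long tail',149,513),('short cap',203,468),('short tail',201,508)): print(n,px2w(w,u*k,(v-380)*480/220,.02)[:2].round(4))
```

```text
LM [0.5518 0.1919]
LM [0.412  0.1862]
MS [0.5536 0.0845]
MS [0.4134 0.0778]
handle [0.6371 0.1631]
frontinner(-74) y~96 [0.4056 0.2479]
frontinner y~-22 [0.4105 0.1309]
coverfront [0.5585 0.1338]
Linner z38 [0.4917 0.3167]
Rinner z38 [ 0.4965 -0.0014]
frontouter [0.4039 0.1307]
[406.3 236.5] [ 520.2 -199.5] [62.2 21.5] 85.9
[483.9 237.8] [ 519.7 -385.2] [20.9 65. ] 99.1
[411.4 270.4] [ 439.9 -211.2] [86.6 21. ] 85.2
[484.  273.3] [ 435.1 -383.9] [ 20.6 109.3] 98.8
long cap end [ 0.4247 -0.3333]
long tail [ 0.4423 -0.4397]
short cap [ 0.5112 -0.3558]
short tail [ 0.5234 -0.419 ]
```

{"name": "send_rows", "arguments": {
  "rows": "0.03 0 1 0 0 0 -0.2;0.03 0 2 0 0 0 -0.2;0.03 0 2.53 0 0 0 -0.2;0.03 0 2.53 0 0 0 -0.2;0.03 0 2.53 0 0 0 1;0.03 0 2.53 0 0 0 1;0.03 0 2.53 0 0 0 1;0.03 0 2.53 0 0 0 1;0.03 0 2.53 0 0 0 1;0.03 0 2.53 0 0 0 1",
  "force": 40
}}

```text
time_s: 7.8
ee_pos: [0.4367, -0.3831, 0.1839]
eef_rot: [[-0.155, 0.988, 0.002], [0.988, 0.155, -0.002], [-0.002, 0.002, -1.0]]
wrist_force: [-0.8, -0.5, 6.8]
grip_width: 0.0229
```

```bash
sed -i 's/^CASE=.*/CASE=np.array([.4825,.158]); YAW=2.2/' h.py
python3 - <<'E'
from h import *
x,y=cw(-.010,.096)
plan((.435,-.385,.125,8.9),(x,y,.125,2.2),(x,y,.03,2.2))
E
```

```text
t 7.8 grasp [ 0.4371 -0.3834  0.0289] yaw 8.9 w 0.0229 F [-0.8 -0.5  6.8]
-0.04 -0.04 -1.92 0.01 0.01 -0.00
12.48 2.61 -1.95 0.01 0.01 0.67
12.48 2.60 -0.05 0.01 0.01 0.67
```

{"name": "send_rows", "arguments": {
  "rows": "0 0 -0.6 0 0 0 1;0 0 -1.5 0 0 0 1;0 0 -1.95 0 0 0 1;12.48 2.61 -1.95 0 0 0.67 1;12.48 2.61 -1.95 0 0 0.67 1;12.48 2.61 -1.95 0 0 0.67 1;12.48 2.61 -1.95 0 0 0.67 1;12.48 2.61 -1.95 0 0 0.67 1;12.48 2.61 -1.95 0 0 0.67 1;12.48 2.61 -1.95 0 0 0.67 1"
}}

```text
time_s: 9.05
ee_pos: [0.4584, 0.0565, 0.2803]
eef_rot: [[-0.038, 0.999, 0.002], [0.999, 0.038, 0.0], [0.0, 0.002, -1.0]]
wrist_force: [1.2, -0.7, -0.3]
grip_width: 0.0232
```

Run:
```python
from h import *
x,y=cw(-.010,.096)
plan((x,y,.125,2.2))
```

```text
t 9.05 grasp [0.4587 0.0565 0.1253] yaw 2.19 w 0.0232 F [ 1.2 -0.7 -0.3]
3.93 0.36 0.01 0.01 -0.00 -0.00
```

{"name": "send_rows", "arguments": {
  "rows": "3.93 0.36 0 0 0 0 1;3.93 0.36 0 0 0 0 1;3.93 0.36 0 0 0 0 1;3.93 0.36 0 0 0 0 1;3.93 0.36 0 0 0 0 1;3.93 0.36 0 0 0 0 1;3.93 0.36 0.5 0 0 0 1;3.93 0.36 0.8 0 0 0 1;3.93 0.36 0.8 0 0 0 1;3.93 0.36 0.8 0 0 0 1"
}}

```text
time_s: 10.3
ee_pos: [0.4692, 0.2509, 0.2401]
eef_rot: [[-0.037, 0.999, 0.0], [0.999, 0.037, 0.0], [0.0, 0.0, -1.0]]
wrist_force: [0.2, -0.3, -0.3]
grip_width: 0.0229
```

Run:
```python
from h import *
x,y=cw(-.010,.096)
plan((x,y,.036,2.2)); c=cap('wrist','w3.png')
```

```text
t 10.3 grasp [0.4693 0.2509 0.0851] yaw 2.14 w 0.0229 F [ 0.2 -0.3 -0.3]
0.05 -0.01 0.98 0.00 -0.00 -0.01
```

View pics/w3.png

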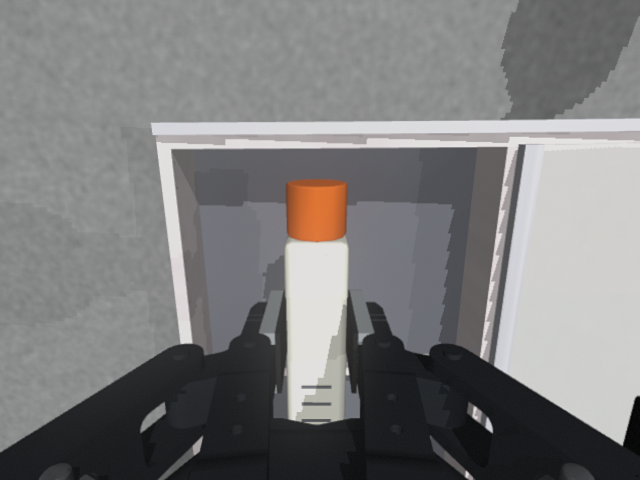

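Run:
```python
from h import *
c=load('wrist')
for n,u,v,z in(('innerL(158) top',330,148,.038),('innerFL corner (-74,158)',174,150,.038),('deck corner (74,158)',505,147,.038),('outerFL (-80,164)',152,124,.038),('floorFL(-74,158)',198,203,.006),('floorBL',455,203,.006),('capend',317,185,.068)):
    print(n,px2w(c,u,v,z)[:2].round(4))
for p in((-.074,.158),(.074,.158),(-.08,.164)): print(cw(*p).round(4))
```

```text
innerL(158) top [0.4731 0.3152]
innerFL corner (-74,158) [0.4046 0.3116]
deck corner (74,158) [0.5496 0.3183]
outerFL (-80,164) [0.3959 0.3222]
floorFL(-74,158) [0.404  0.2822]
floorBL [0.5435 0.2874]
capend [0.4678 0.3028]
[0.4025 0.313 ]
[0.5504 0.3187]
[0.3963 0.3188]
```

{"name": "send_rows", "arguments": {
  "rows": "0.08 0 0.4 0 0 0 1;0.08 0 0.8 0 0 0 1;0.08 0 1.0 0 0 0 1;0.08 0 1.0 0 0 0 1;0.08 0 1.0 0 0 0 1;0.08 0 1.0 0 0 0 -0.2;0.08 0 1.0 0 0 0 -0.2;0.08 0 1.0 0 0 0 -0.2;0.08 0 0 0 0 0 -0.2;0.08 0 -0.8 0 0 0 -0.2"
}}

```text
time_s: 11.6
ee_pos: [0.4687, 0.2553, 0.2808]
eef_rot: [[-0.038, 0.999, -0.0], [0.999, 0.038, -0.0], [-0.0, -0.0, -1.0]]
wrist_force: [0.2, 1.3, 0.3]
grip_width: 0.0513
```

Run:
```python
from h import *
c=cap('top'); 
for t in tubes(c): print(*t)
plan((.440,-.2115,.125,-4.8))
```

```text
[406.5 236.6] [ 520.3 -199.5] [63.6 21.8] 85.7
[484.1 237.8] [ 519.6 -385.3] [21.6 65.9] 99.6
[411.6 270.4] [ 440.  -211.3] [86.8 21.7] 85.4
t 11.65 grasp [0.4712 0.2563 0.1303] yaw 2.16 w 0.0513 F [0.6 0.2 3.4]
-9.32 -0.96 0.07 0.04 -0.02 0.70
```

{"name": "send_rows", "arguments": {
  "rows": "-9.32 -0.96 0.07 0 0 0.7 -0.2;-9.32 -0.96 0.07 0 0 0.7 -0.2;-9.32 -0.96 0.07 0 0 0.7 -0.2;-9.32 -0.96 0.07 0 0 0.7 -0.2;-9.32 -0.96 0.07 0 0 0.7 -0.2;-9.32 -0.96 0.07 0 0 0.7 -0.2;-9.32 -0.96 0.07 0 0 0.7 -0.2;-9.32 -0.96 0.07 0 0 0.7 -0.2;-9.32 -0.96 0.07 0 0 0.7 -0.2;-9.32 -0.96 0.07 0 0 0.7 -0.2"
}}

```text
time_s: 12.9
ee_pos: [0.4385, -0.2112, 0.276]
eef_rot: [[0.083, 0.997, -0.001], [0.997, -0.083, 0.001], [0.001, -0.001, -1.0]]
wrist_force: [0.5, -0.5, 0.5]
grip_width: 0.0514
```

Run:
```python
from h import *
plan((.440,-.2115,.026,-4.8))
```

```text
t 12.9 grasp [ 0.4385 -0.211   0.121 ] yaw -4.76 w 0.0514 F [ 0.5 -0.5  0.5]
-0.01 0.03 1.90 -0.00 -0.01 0.00
```

Descend, close and lift in one call, then check the grip width.

{"name": "send_rows", "arguments": {
  "rows": "-0.01 0.03 0.8 0 0 0 -0.2;-0.01 0.03 1.6 0 0 0 -0.2;-0.01 0.03 1.9 0 0 0 -0.2;-0.01 0.03 1.9 0 0 0 -0.2;-0.01 0.03 1.9 0 0 0 1;-0.01 0.03 1.9 0 0 0 1;-0.01 0.03 1.9 0 0 0 1;-0.01 0.03 1.9 0 0 0 1;-0.01 0.03 1.9 0 0 0 1;-0.01 0.03 1.9 0 0 0 1"
}}

```text
time_s: 14.15
ee_pos: [0.4405, -0.2127, 0.1825]
eef_rot: [[0.084, 0.997, 0.002], [0.997, -0.084, -0.001], [-0.0, 0.002, -1.0]]
wrist_force: [-0.5, 1.3, 7.2]
grip_width: 0.0232
```

Run:
```python
from h import *
x,y=cw(-.010,-.022)
plan((x,y,.125,2.2))
```

```text
t 14.15 grasp [ 0.4408 -0.2128  0.0275] yaw -4.79 w 0.0232 F [-0.5  1.3  7.2]
7.00 0.08 -1.95 0.01 0.00 -0.70
```

{"name": "send_rows", "arguments": {
  "rows": "0 0 -0.6 0 0 0 1;0 0 -1.6 0 0 0 1;0 0 -1.95 0 0 0 1;7.0 0.08 -1.95 0 0 -0.7 1;7.0 0.08 -1.95 0 0 -0.7 1;7.0 0.08 -1.95 0 0 -0.7 1;7.0 0.08 -1.95 0 0 -0.7 1;7.0 0.08 -1.95 0 0 -0.7 1;7.0 0.08 -1.95 0 0 -0.7 1;7.0 0.08 -1.95 0 0 -0.7 1"
}}

```text
time_s: 15.4
ee_pos: [0.4731, 0.1397, 0.2791]
eef_rot: [[-0.045, 0.999, 0.001], [0.999, 0.045, 0.002], [0.002, 0.001, -1.0]]
wrist_force: [0.0, -0.9, 0.2]
grip_width: 0.0231
```

Run:
```python
from h import *
x,y=cw(-.010,-.022)
plan((x,y,.036,2.2)); c=cap('wrist','w4.png')
```

```text
t 15.4 grasp [0.4733 0.14   0.1241] yaw 2.61 w 0.0231 F [ 0.  -0.9  0.2]
-0.09 -0.00 1.76 0.01 -0.01 0.04
```

View pics/w4.png

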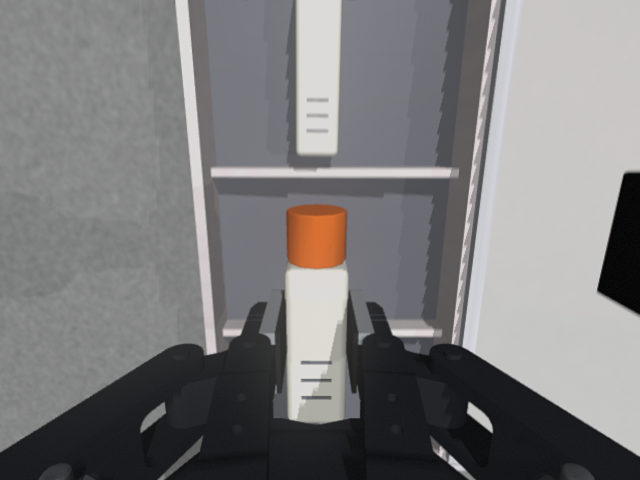

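Run:
```python
from h import *
c=load('wrist')
for n,u,v,z in(('LM +31.5',320,173,.02),('MS -75.5',300,330,.02),('MS',430,331,.02),('capend',317,208,.11),('longtail(96-55=41)',317,153,.022)):
    print(n,px2w(c,u,v,z)[:2].round(4))
for p in((0,.0315),(0,-.0755),(0,.041)): print(cw(*p).round(4))
```

```text
LM +31.5 [0.4737 0.1876]
MS -75.5 [0.4653 0.0823]
MS [0.5529 0.0856]
capend [0.4718 0.1837]
longtail(96-55=41) [0.4714 0.1992]
[0.4813 0.1895]
[0.4854 0.0826]
[0.4809 0.199 ]
```

{"name": "send_rows", "arguments": {
  "rows": "-0.09 0 0.8 0 0 0 1;-0.09 0 1.5 0 0 0 1;-0.09 0 1.78 0 0 0 1;-0.09 0 1.78 0 0 0 1;-0.09 0 1.78 0 0 0 1;-0.09 0 1.78 0 0 0 -0.2;-0.09 0 1.78 0 0 0 -0.2;-0.09 0 1.78 0 0 0 -0.2;-0.09 0 0.8 0 0 0 -0.2;-0.09 0 0 0 0 0 -0.2"
}}

```text
time_s: 16.7
ee_pos: [0.4734, 0.1312, 0.2798]
eef_rot: [[-0.038, 0.999, -0.001], [0.999, 0.038, -0.0], [-0.0, -0.001, -1.0]]
wrist_force: [-0.0, 1.7, -0.7]
grip_width: 0.0515
```

Run:
```python
from h import *
c=cap('top'); 
for t in tubes(c): print(*t)
plan((.520,-.1995,.125,-4.3))
```

```text
[406.5 236.6] [ 520.3 -199.5] [63.6 21.8] 85.7
[484.3 237.8] [ 519.7 -385.3] [21.6 66.1] 99.4
t 16.75 grasp [0.4757 0.1316 0.1289] yaw 2.17 w 0.0514 F [0.7 0.3 2.2]
-6.65 0.65 0.07 0.04 -0.01 0.65
```

{"name": "send_rows", "arguments": {
  "rows": "-6.65 0.65 0.07 0 0 0.65 -0.2;-6.65 0.65 0.07 0 0 0.65 -0.2;-6.65 0.65 0.07 0 0 0.65 -0.2;-6.65 0.65 0.07 0 0 0.65 -0.2;-6.65 0.65 0.07 0 0 0.65 -0.2;-6.65 0.65 0.07 0 0 0.65 -0.2;-6.65 0.65 0.07 0 0 0.65 -0.2;-6.65 0.65 0.07 0 0 0.65 -0.2;-6.65 0.65 0.07 0 0 0.65 -0.2;-6.65 0.65 0.07 0 0 0.65 -0.2"
}}

```text
time_s: 18.0
ee_pos: [0.5189, -0.1984, 0.2752]
eef_rot: [[0.073, 0.997, -0.0], [0.997, -0.073, 0.001], [0.001, -0.0, -1.0]]
wrist_force: [0.6, -0.2, 0.1]
grip_width: 0.0512
```

Run:
```python
from h import *
plan((.520,-.1995,.026,-4.3))
```

```text
t 18.0 grasp [ 0.5189 -0.1984  0.1202] yaw -4.19 w 0.0512 F [ 0.6 -0.2  0.1]
-0.02 0.02 1.88 -0.00 -0.00 0.01
```

{"name": "send_rows", "arguments": {
  "rows": "-0.02 0.02 0.8 0 0 0 -0.2;-0.02 0.02 1.6 0 0 0 -0.2;-0.02 0.02 1.88 0 0 0 -0.2;-0.02 0.02 1.88 0 0 0 -0.2;-0.02 0.02 1.88 0 0 0 1;-0.02 0.02 1.88 0 0 0 1;-0.02 0.02 1.88 0 0 0 1;-0.02 0.02 1.88 0 0 0 1;-0.02 0.02 1.88 0 0 0 1;-0.02 0.02 1.88 0 0 0 1"
}}

```text
time_s: 19.25
ee_pos: [0.5203, -0.2011, 0.1827]
eef_rot: [[0.075, 0.997, 0.003], [0.997, -0.075, -0.001], [-0.001, 0.003, -1.0]]
wrist_force: [-0.2, 1.6, 5.9]
grip_width: 0.0229
```

Run:
```python
from h import *
x,y=cw(.028,-.118)
plan((x,y,.125,2.2))
```

```text
t 19.25 grasp [ 0.5207 -0.2012  0.0277] yaw -4.3 w 0.0229 F [-0.2  1.6  5.9]
4.82 -0.46 -1.95 0.02 0.00 -0.65
```

{"name": "send_rows", "arguments": {
  "rows": "0 0 -0.6 0 0 0 1;0 0 -1.6 0 0 0 1;0 0 -1.95 0 0 0 1;4.82 -0.46 -1.95 0 0 -0.65 1;4.82 -0.46 -1.95 0 0 -0.65 1;4.82 -0.46 -1.95 0 0 -0.65 1;4.82 -0.46 -1.95 0 0 -0.65 1;4.82 -0.46 -1.95 0 0 -0.65 1;4.82 -0.46 -1.95 0 0 -0.65 1;4.82 -0.46 -1.95 0 0 -0.65 1"
}}

```text
time_s: 20.5
ee_pos: [0.5148, 0.0394, 0.2788]
eef_rot: [[-0.035, 0.999, 0.0], [0.999, 0.035, -0.001], [-0.001, 0.0, -1.0]]
wrist_force: [-0.4, -0.5, 0.2]
grip_width: 0.0228
```

Run:
```python
from h import *
x,y=cw(.028,-.118)
plan((x,y,.035,2.2)); c=cap('wrist','w5.png')
```

```text
t 20.5 grasp [0.5148 0.0393 0.1238] yaw 2.03 w 0.0228 F [-0.4 -0.5  0.2]
0.04 0.01 1.78 0.00 0.01 -0.02
```

View pics/w5.png

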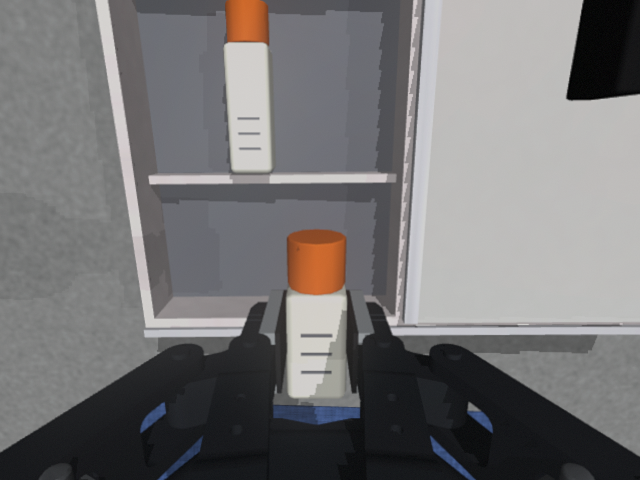

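Run:
```python
from h import *
c=load('wrist')
for n,u,v,z in(('MS',270,179.5,.02),('Rinner -158',270,319,.038),('medtail top',251,168,.03),('medtail bot',251,173,.012),('medcapfront',248,40,.02),('capend',317,235,.11),('front -74',152,319,.038),('deck74',400,319,.038)):
    print(n,px2w(c,u,v,z)[:2].round(4))
for p in((-.03,-.0755),(-.03,-.158),(-.01,-.066),(.028,-.118)): print(cw(*p).round(4))
```

```text
MS [0.4857 0.0817]
Rinner -158 [ 0.488  -0.0014]
medtail top [0.4761 0.089 ]
medtail bot [0.4731 0.0842]
medcapfront [0.4738 0.1562]
capend [0.514  0.0728]
front -74 [ 0.4157 -0.0039]
deck74 [0.5678 0.0015]
[0.4554 0.0814]
[ 0.4586 -0.001 ]
[0.475  0.0917]
[0.515  0.0412]
```

{"name": "send_rows", "arguments": {
  "rows": "0 0 0.8 0 0 0 1;0 0 1.5 0 0 0 1;0 0 1.79 0 0 0 1;0 0 1.79 0 0 0 1;0 0 1.79 0 0 0 1;0 0 1.79 0 0 0 -0.2;0 0 1.79 0 0 0 -0.2;0 0 1.79 0 0 0 -0.2;0 0 0.8 0 0 0 -0.2;0 0 0 0 0 0 -0.2"
}}

```text
time_s: 21.8
ee_pos: [0.5147, 0.0412, 0.2798]
eef_rot: [[-0.038, 0.999, -0.0], [0.999, 0.038, -0.0], [-0.0, -0.0, -1.0]]
wrist_force: [0.4, -0.3, -0.6]
grip_width: 0.0512
```

Run:
```python
from h import *
c=cap('top'); 
for t in tubes(c): print(*t)
plan((.5195,-.386,.125,9.5))
```

```text
[484.3 237.8] [ 519.7 -385.3] [21.6 66.1] 99.3
t 21.85 grasp [0.5173 0.0411 0.1292] yaw 2.17 w 0.0513 F [1.3 0.7 3.4]
-8.54 -0.26 0.08 0.04 -0.00 -0.73
```

{"name": "send_rows", "arguments": {
  "rows": "-8.54 -0.26 0.08 0 0 -0.73 -0.2;-8.54 -0.26 0.08 0 0 -0.73 -0.2;-8.54 -0.26 0.08 0 0 -0.73 -0.2;-8.54 -0.26 0.08 0 0 -0.73 -0.2;-8.54 -0.26 0.08 0 0 -0.73 -0.2;-8.54 -0.26 0.08 0 0 -0.73 -0.2;-8.54 -0.26 0.08 0 0 -0.73 -0.2;-8.54 -0.26 0.08 0 0 -0.73 -0.2;-8.54 -0.26 0.08 0 0 -0.73 -0.2;-8.54 -0.26 0.08 0 0 -0.73 -0.2"
}}

```text
time_s: 23.1
ee_pos: [0.5188, -0.384, 0.2745]
eef_rot: [[-0.167, 0.986, -0.0], [0.986, 0.167, 0.002], [0.002, 0.0, -1.0]]
wrist_force: [0.3, 2.2, 0.7]
grip_width: 0.0513
```

Run:
```python
from h import *
plan((.520,-.386,.026,9.3))
```

```text
t 23.1 grasp [ 0.5188 -0.3838  0.1195] yaw 9.64 w 0.0513 F [0.3 2.2 0.7]
-0.05 0.02 1.87 0.00 -0.01 0.03
```

{"name": "send_rows", "arguments": {
  "rows": "-0.03 0.02 0.8 0 0 0 -0.2;-0.03 0.02 1.6 0 0 0 -0.2;-0.03 0.02 1.87 0 0 0 -0.2;-0.03 0.02 1.87 0 0 0 -0.2;-0.03 0.02 1.87 0 0 0 1;-0.03 0.02 1.87 0 0 0 1;-0.03 0.02 1.87 0 0 0 1;-0.03 0.02 1.87 0 0 0 1;-0.03 0.02 1.87 0 0 0 1;-0.03 0.02 1.87 0 0 0 1"
}}

```text
time_s: 24.35
ee_pos: [0.5201, -0.3878, 0.1831]
eef_rot: [[-0.165, 0.986, 0.003], [0.986, 0.165, -0.002], [-0.002, 0.002, -1.0]]
wrist_force: [0.0, 0.3, 6.1]
grip_width: 0.0229
```

Run:
```python
from h import *
x,y=cw(-.032,-.118)
plan((x,y,.125,2.2))
```

```text
t 24.35 grasp [ 0.5205 -0.3881  0.0281] yaw 9.5 w 0.0229 F [0.  0.3 6.1]
8.63 0.13 -1.96 0.01 0.01 0.73
```

{"name": "send_rows", "arguments": {
  "rows": "0 0 -0.7 0 0 0 1;0 0 -1.95 0 0 0 1;8.63 0.13 -1.95 0 0 0.73 1;8.63 0.13 -1.95 0 0 0.73 1;8.63 0.13 -1.95 0 0 0.73 1;8.63 0.13 -1.95 0 0 0.73 1;8.63 0.13 -1.95 0 0 0.73 1;8.63 0.13 -1.95 0 0 0.73 1;8.63 0.13 -1.95 0 0 0.73 1;8.63 0.13 -1.95 0 0 0.73 1"
}}

```text
time_s: 25.6
ee_pos: [0.4538, 0.0447, 0.2789]
eef_rot: [[-0.049, 0.999, -0.001], [0.999, 0.049, 0.003], [0.003, -0.001, -1.0]]
wrist_force: [0.5, 0.1, 0.1]
grip_width: 0.0229
```

Run:
```python
from h import *
x,y=cw(-.032,-.118)
plan((x,y,.035,2.2)); c=cap('wrist','w6.png')
```

```text
t 25.6 grasp [0.4537 0.0451 0.1239] yaw 2.78 w 0.0229 F [0.5 0.1 0.1]
-0.12 0.02 1.78 -0.00 -0.02 0.06
```

View pics/w6.png

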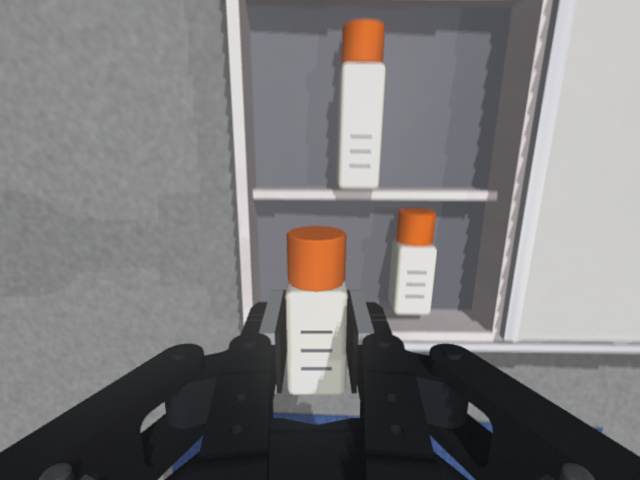

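{"name": "send_rows", "arguments": {
  "rows": "-0.04 0 0.8 0 0 0 1;-0.04 0 1.5 0 0 0 1;-0.04 0 1.79 0 0 0 1;-0.04 0 1.79 0 0 0 1;-0.04 0 1.79 0 0 0 1;-0.04 0 1.79 0 0 0 -0.2;-0.04 0 1.79 0 0 0 -0.2;-0.04 0 1.79 0 0 0 -0.2;-0.04 0 0.8 0 0 0 -0.2;-0.04 0 -0.6 0 0 0 -0.2"
}}

```text
time_s: 26.9
ee_pos: [0.4543, 0.0374, 0.3017]
eef_rot: [[-0.038, 0.999, -0.003], [0.999, 0.038, -0.0], [-0.0, -0.003, -1.0]]
wrist_force: [1.6, -0.0, 0.3]
grip_width: 0.0513
```

Run:
```python
from h import *
plan((.52,.155,.30,2.2),(.643,.163,.15,2.2))
```

```text
t 26.9 grasp [0.4538 0.0373 0.1467] yaw 2.19 w 0.0513 F [ 1.6 -0.   0.3]
2.30 1.39 -3.07 -0.02 0.00 -0.00
2.37 3.87 -0.08 -0.02 0.00 -0.00
```

Rise over the bay to check all the tubes from above.

{"name": "send_rows", "arguments": {
  "rows": "2.2 -0.4 -3 0 0 0 -0.2;2.2 -0.4 -3 0 0 0 -0.2;2.2 -0.4 -3 0 0 0 -0.2;2.2 -0.4 -3 0 0 0 -0.2;2.2 -0.4 -3 0 0 0 -0.2;2.2 -0.4 -3 0 0 0 -0.2;2.2 -0.4 -3 0 0 0 -0.2;2.2 -0.4 -3 0 0 0 -0.2;2.2 -0.4 -3 0 0 0 -0.2;2.2 -0.4 -3 0 0 0 -0.2"
}}

```text
time_s: 28.15
ee_pos: [0.4305, 0.1464, 0.4511]
eef_rot: [[-0.038, 0.999, -0.0], [0.999, 0.038, -0.0], [-0.0, -0.0, -1.0]]
wrist_force: [-0.0, 0.9, 0.4]
grip_width: 0.0515
```

Run:
```python
from h import *
plan((.643,.163,.15,2.2)); c=cap('wrist','w7.png')
print(w2px(c,(*cw(.158,0),.078)))
```

```text
t 28.15 grasp [0.4305 0.1464 0.2961] yaw 2.19 w 0.0515 F [-0.   0.9  0.4]
0.17 4.26 2.92 -0.00 0.00 -0.00
(547.223595473078, 201.3682346700442)
```

View pics/w7.png

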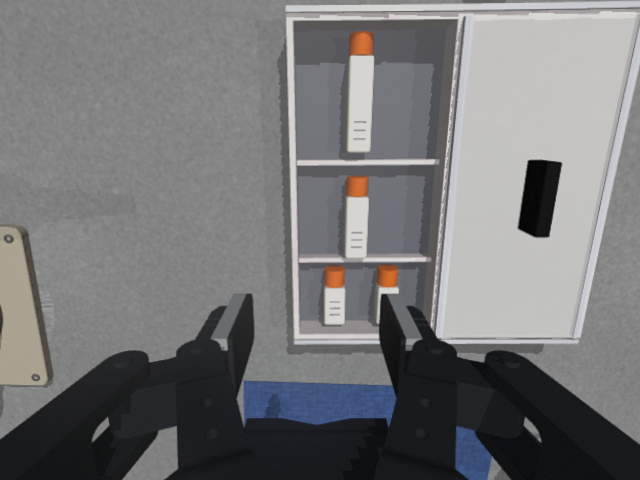

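All four tubes appear flat in their rows: long at (361,92), medium at (356,217), shorts at (335,296) and (387,296). I'll check the centring and plan the grasp on the handle at about (545,175).

Run:
```python
from h import *
c=load('wrist'); a=np.radians(YAW)
for n,A,B,yc in(('L',(362,34),(359,150),.096),('M',(357,178),(356,256),-.022),('S1',(335,267),(334,324),-.118),('S2',(388,266),(386,324),-.118)):
    p=px2w(c,*A,.018)[:2];q=px2w(c,*B,.018)[:2]; m=(p+q)/2-CASE
    print(n,'len',np.linalg.norm(p-q).round(4),'case xy',(np.cos(a)*m[0]+np.sin(a)*m[1]).round(4),(-np.sin(a)*m[0]+np.cos(a)*m[1]-yc).round(4))
for u,v in((529,160),(561,161),(550,236),(519,227)): print(px2w(c,u,v,.078)[:2].round(4))
```

```text
L len 0.1071 case xy -0.0084 0.0007
M len 0.0869 case xy -0.0084 -0.007
S1 len 0.0717 case xy -0.0311 -0.0034
S2 len 0.0729 case xy 0.0296 -0.0028
[0.6167 0.2001]
[0.6448 0.2002]
[0.6498 0.1317]
[0.6195 0.1392]
```

Run:
```python
import cv2,numpy as np
a=cv2.imread('pics/w6.png')[0:205,240:520]; b=cv2.imread('pics/w7.png')[150:275,285:450]
im=np.zeros((590,800,3),np.uint8); im[:293,:400]=cv2.resize(a,(400,293)); im[295:590,:389]=cv2.resize(b,(389,295))
d=cv2.imread('pics/w6.png')[165:210,320:400]; im[:225,400:800]=cv2.resize(d,(400,225))
d=cv2.imread('pics/w7.png')[240:275,330:385]; im[300:554,400:800]=cv2.resize(d,(400,254))
cv2.imwrite('pics/c8.png',im)
```

```text
(no output)
```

View pics/c8.png

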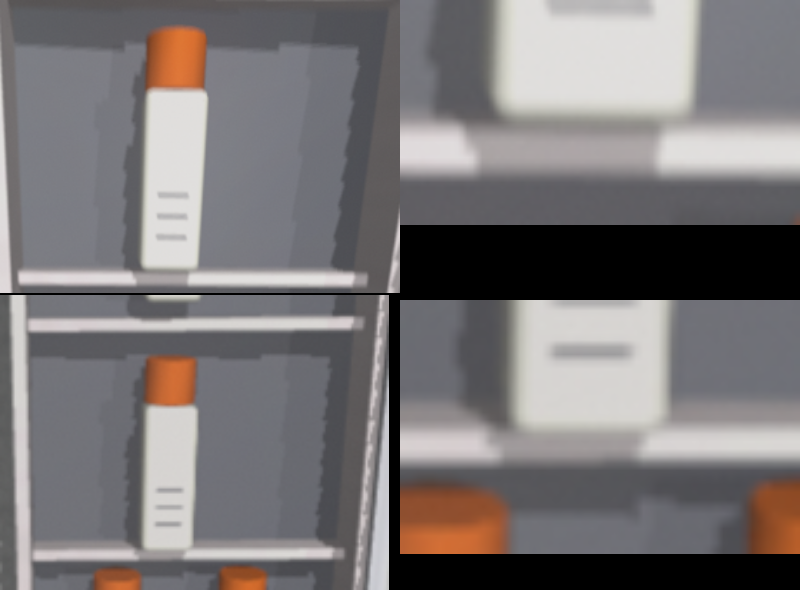

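{"name": "send_rows", "arguments": {
  "rows": "0.2 4.26 2.4 0 0 0 -0.2;0.2 4.26 2.4 0 0 0 -0.2;0.2 4.26 2.4 0 0 0 -0.2;0.2 4.26 2.4 0 0 0 -0.2;0.2 4.26 2.4 0 0 0 -0.2;0.2 4.26 2.9 0 0 0 -0.2;0.2 4.26 2.9 0 0 0 -0.2;0.2 4.26 2.9 0 0 0 -0.2;0.2 4.26 2.9 0 0 0 -0.2;0.2 4.26 2.9 0 0 0 -0.2"
}}

```text
time_s: 29.45
ee_pos: [0.643, 0.1648, 0.3072]
eef_rot: [[-0.039, 0.999, 0.001], [0.999, 0.039, 0.001], [0.001, 0.001, -1.0]]
wrist_force: [0.6, 0.1, 0.2]
grip_width: 0.0514
```

Run:
```python
from h import *
plan((.643,.164,.067,2.2))
```

```text
t 29.45 grasp [0.6432 0.1649 0.1522] yaw 2.21 w 0.0514 F [0.6 0.1 0.2]
-0.02 -0.00 1.70 0.01 -0.00 0.00
```

{"name": "send_rows", "arguments": {
  "rows": "0 0 0.8 0 0 0 -0.2;0 0 1.5 0 0 0 -0.2;0 0 1.7 0 0 0 -0.2;0 0 1.7 0 0 0 -0.2;0 0 1.7 0 0 0 1;0 0 1.7 0 0 0 1;0 0 1.7 0 0 0 1;0 0 1.7 0 0 0 1;0 0 1.7 0 0 0 1;0 0 1.65 0 0 0 1"
}}

```text
time_s: 30.7
ee_pos: [0.6419, 0.1648, 0.2228]
eef_rot: [[-0.039, 0.999, -0.002], [0.999, 0.039, -0.0], [-0.0, -0.002, -1.0]]
wrist_force: [1.6, -0.0, -19.2]
grip_width: 0.0135
```

Run:
```python
from h import *
plan((.485,.158,.069,2.2))
```

```text
t 30.7 grasp [0.6416 0.1648 0.0678] yaw 2.23 w 0.0135 F [  1.6  -0.  -19.2]
-0.01 -3.14 -0.02 -0.01 0.00 0.00
```

{"name": "send_rows", "arguments": {
  "rows": "0 -0.15 0.04 0 0 0 1;0 -0.5 0.04 0 0 0 1;0 -0.9 0.04 0 0 0 1;0 -1.3 0.04 0 0 0 1;0 -1.7 0.04 0 0 0 1;0 -2.1 0.04 0 0 0 1;0 -2.5 0.04 0 0 0 1;0 -2.9 0.04 0 0 0 1;0 -3.12 0.04 0 0 0 1;0 -3.12 0.04 0 0 0 1"
}}

```text
time_s: 31.95
ee_pos: [0.4865, 0.158, 0.2226]
eef_rot: [[-0.038, 0.999, -0.001], [0.999, 0.038, 0.0], [0.0, -0.001, -1.0]]
wrist_force: [-2.7, -2.8, 8.8]
grip_width: 0.0133
```

Run:
```python
from h import *
plan()
```

```text
t 31.95 grasp [0.4864 0.158  0.0676] yaw 2.18 w 0.0133 F [-2.7 -2.8  8.8]
```

{"name": "send_rows", "arguments": {
  "rows": "0 -0.05 0 0 0 0 1;0 -0.1 0 0 0 0 1;0 -0.15 0 0 0 0 1;0 -0.2 0 0 0 0 1;0 -0.25 0 0 0 0 1;0 -0.25 0 0 0 0 1;0 -0.25 0 0 0 0 1;0 -0.25 0 0 0 0 1;0 -0.25 0 0 0 0 1;0 -0.25 0 0 0 0 1"
}}

```text
time_s: 33.2
ee_pos: [0.4809, 0.1581, 0.2226]
eef_rot: [[-0.037, 0.999, 0.017], [0.999, 0.037, -0.001], [-0.002, 0.017, -1.0]]
wrist_force: [18.0, -1.0, -9.2]
grip_width: 0.0131
```

Run:
```python
from h import *
plan()
```

```text
t 33.2 grasp [0.4835 0.1579 0.0676] yaw 2.1 w 0.0131 F [18.  -1.  -9.2]
```

{"name": "send_rows", "arguments": {
  "rows": "0 0.1 0 0 0 0 1;0 0.1 0 0 0 0 1;0 0.1 0 0 0 0 -0.2;0 0.1 0 0 0 0 -0.2;0 0.1 0 0 0 0 -0.2;0 0.1 0 0 0 0 -0.2;0 0.1 -1 0 0 0 -0.2;0 0.1 -2 0 0 0 -0.2;0 0.1 -3 0 0 0 -0.2;0 0.1 -3 0 0 0 -0.2"
}}

```text
time_s: 34.45
ee_pos: [0.4806, 0.1584, 0.375]
eef_rot: [[-0.039, 0.999, 0.006], [0.999, 0.039, 0.003], [0.003, 0.006, -1.0]]
wrist_force: [0.3, -0.2, 0.2]
grip_width: 0.0509
```

{"name": "send_rows", "arguments": {
  "rows": "-3 -0.5 -2 0 0 0 -0.2;-5 -0.5 -2 0 0 0 -0.2;-5 -0.5 -2 0 0 0 -0.2;-5 -0.5 -2 0 0 0 -0.2;-5 -0.5 -2 0 0 0 -0.2;-5 -0.5 -2 0 0 0 -0.2;-5 -0.5 -2 0 0 0 -0.2;-5 -0.5 -2 0 0 0 -0.2;-5 -0.5 -2 0 0 0 -0.2;-5 -0.5 -2 0 0 0 -0.2"
}}

```text
time_s: 35.7
ee_pos: [0.4643, -0.0918, 0.4715]
eef_rot: [[-0.039, 0.999, -0.0], [0.999, 0.039, 0.0], [0.0, -0.0, -1.0]]
wrist_force: [0.1, 0.7, 0.6]
grip_width: 0.0513
```

Run:
```python
from h import *
c=cap('top'); plan(); cap('scene')
im=cv2.resize(c['frame'][130:310,90:345],(800,565)); cv2.imwrite('pics/f.png',im[:,:,::-1])
```

```text
t 35.75 grasp [ 0.4642 -0.0919  0.3166] yaw 2.24 w 0.051 F [-0.2  0.2  0.2]
```

View pics/f.png

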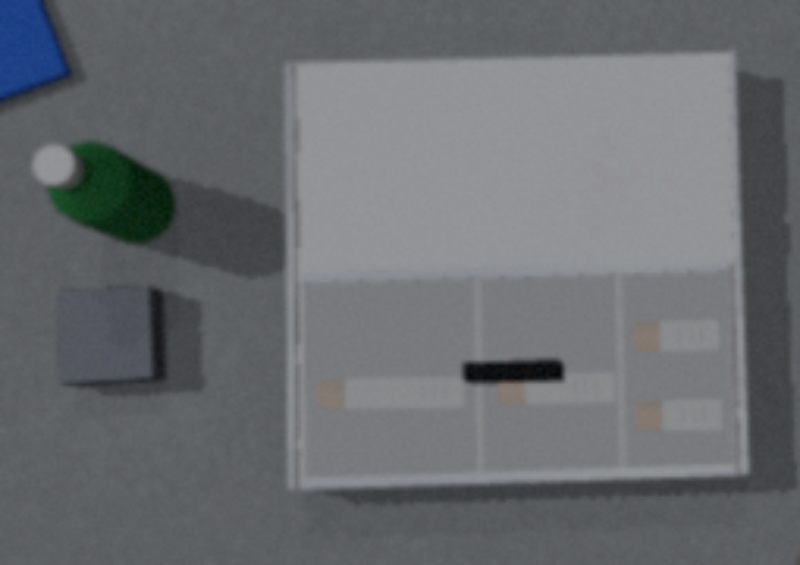

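Run:
```python
from h import *
c=load('top'); k=255/800
print(px2w(c,90+513*k,130+371*k,.078)[:2].round(4))
ticket.job_done()
```

```text
[0.4824 0.1561]
the job is handed in; nothing more can be done
```

I put all four tubes away in their rows (one long, one medium, two short), closed the cover over them, and handed the job in at about 36 s of robot time. The hand-in reports no verdict, so I don't know how it was judged.

- **Cover:** It travelled 158 mm from the open stop to the closed one, where I felt an 18 N reaction. The last top picture puts the handle at x = 0.482 m, about 1 mm from its closed position by my estimate of the case.
- **Tubes:** They lay flat and straight across their rows. The long tube was 1 mm off the middle of its row and the two short ones 3 mm.
- **Weakest placing:** The medium tube was about 7 mm off, its tail against the divider. That is inside the 12 mm limit.
- **Bystanders and look-alikes:** The arm never went near the bottle, beaker or timer, nor the pink, brown and red look-alikes. The bottle and timer are in the last picture I viewed; the beaker and the look-alikes were not rechecked at the end.
- **Disagreement:** Estimates of the case's x position differed by up to about 6 mm between the top camera and the arm. This did not matter for the placings.

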